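# Slide the full slide box round the tube rack and press it home in the loading bay

## Task

Push the full blue slide box, flat on the worktop and never lifted, round the end of the blue tube rack and through the lane between the rack on its near side and the small beaker and jar on its far side, without touching any of these three. Then slide it between the rails of the loading bay and press it squarely against the orange sprung plate with about 8 N (never above 18 N) for about a second, let go gently and leave it sitting against the plate.

Things in the scene. Friction and masses are not known exactly. Their poses are not given: they have to be found in the camera images.
- slide_box_full: closed blue slide box with a white label, 84 (its x) x 98 (its y) x 32 mm high, loose, 0.25 to 0.5 kg, sliding drag on the worktop some 1 to 4 N; a small catch stands 3 mm out of its -x face. Origin at the centre of its underside, z up. It starts with its -x face roughly towards the robot and is too wide to be grasped.
- bay: loading bay fixed to the worktop, U-shaped, open to its own +y (robot's left); the box slides in on the bare worktop along bay -y, box y along bay y. Origin on the worktop, on the centre line x = 0. Aluminium rails 22 mm high, inner faces at x = +-49 mm from y = -100 to +30 mm, then a funnel out to x = +-68 mm at y = +60 mm. Grey back wall 30 mm high, front at y = -88 mm.
- bay_plate_mean (a point): mean place of the face of the bay's orange plate: bay x = 0, y = -30 mm, 14 mm up, fixed to the bay. The plate (80 mm wide, top 26 mm up) truly rests within 15 mm either way along y, set anew each time and not reported: feel for it. Its springs give 3 N per mm from first touch, travel 14 mm, slightly damped. Let go, it pushes the box back a little until drag holds the box.
- rack: blue test tube rack with four tubes, fixed; body 50 (x) x 170 (y) x 56 mm, the tubes in its middle reach 122 mm. Origin at the centre of its underside. It stands on the robot's side of the lane, y about along it, the lane on its +x side. The lane follows the bay's centre line drawn out along bay +y and is free to 74 mm either side.
- beaker: small glass beaker, 45 mm diameter, 55 mm high, loose, on the far side of the lane. Origin at the centre of its underside.
- jar: small white sample jar with lid, 50 mm diameter, 53 mm high, loose, on the far side of the lane (beaker and jar may change places). Origin at the centre of its underside.
There are look-alikes about, which are no part of the job. Of the things that look like the slide_box_full, take the one that is nearest to the robot's base at the start.

How it is judged:
On the way, in this order (a step that is already met when the one before it is completed fails the run):
1. the box is in the lane beside the rack (x of slide_box_full in the frame of rack between 0.07 and 0.15 m and y of slide_box_full in the frame of rack between -0.07 and 0.05 m).
2. the box stands between the rails and presses on the sprung plate with 4 to 13 N for 0.6 s (contact force between slide_box_full and bay between 4 and 13 N and y of slide_box_full in the frame of bay below 0.04 m and x of slide_box_full in the frame of bay between -0.012 and 0.012 m and angle between the y axis of slide_box_full and the y axis of bay, either way round below 0.12 rad), for 0.6 s.
At the end, for the whole second after the job is handed in: the box lies flat and at rest between the rails of the bay, square to it within 0.12 rad and within 12 mm of its centre line, still touching the sprung plate (over 0.2 N) (y of slide_box_full in the frame of bay below 0.04 m and contact force between slide_box_full and bay above 0.2 N and height (world z) of slide_box_full below 0.004 m and linear speed of slide_box_full below 0.01 m/s and x of slide_box_full in the frame of bay between -0.012 and 0.012 m and angle between the y axis of slide_box_full and the y axis of bay, either way round below 0.12 rad).
It fails at once if the rack is touched by the box or the robot (contact force between any of slide_box_full, the arm, the fingers and rack above 0.3 N).
It fails at once if the beaker is touched or moved over 4 mm (contact force between any of slide_box_full, the arm, the fingers and beaker above 0.3 N or distance of beaker from where it was at the start of the episode above 0.004 m).
It fails at once if the jar is touched or moved over 4 mm (contact force between any of slide_box_full, the arm, the fingers and jar above 0.3 N or distance of jar from where it was at the start of the episode above 0.004 m).
It fails at once if the box presses on the bay with more than 20 N (contact force between slide_box_full and bay above 20 N).
It fails at once if the box is lifted over 8 mm or tipped over 0.15 rad (height (world z) of slide_box_full above 0.008 m or angle between slide_box_full's own z axis and vertical above 0.15 rad).
It also fails if it takes over 72 s, if anything falls off the work surface, if the arm or the gripper's body presses on something with over 40 N, if the wrist force passes 120 N, or if a joint passes its speed limit or range.

## Robot

A 6-joint arm with a two-finger parallel gripper is mounted at the origin on a cart in front of the work surface, level with it; the furniture and walls round the work are solid. World frame = base frame: x ahead of the robot, y to its left, z up, the work surface at z = 0. Lengths are in m, angles in rad, forces in N, time in s.
With the tool pointing down it reaches from about 0.35 to 0.775 m from the base axis. Payload 7.3 kg.
Tool frame: the origin (TCP) lies between the finger pads; the fingertips stand 25 mm ahead of it and the grasp point (between the pads) lies 6 mm ahead of it; y points along the fingers, z is the direction in which the jaws open and shut, and the axes are right-handed (so a half turn about y gives the same grasp; the last joint's range is limited). The gripper opens to 92 mm and grips with 3 to 60 N. Pads are 19 mm wide; open, the fingers measure 130 mm over their backs; the gripper's body (75 mm by 190 mm) begins 47 mm behind the grasp point.
Start: joints at [1.099, 0.342, 1.524, -0, 1.275, -0.146], TCP at [0.168, 0.497, 0.252] pointing down, gripper open.
Joint ranges: [-2.53, 2.53], [-0.77, 2.02], [0.04, 2.7], [-1, 4.14], [0.28, 2.66], [-3.11, 3.11]. Speed limits (rad/s): [2.57, 2.57, 3.14, 3.14, 3.14, 3.14].

## Interface

Orientations are given as [roll, pitch, yaw] about the fixed x, y, z axes, in that order (R = Rz(yaw) Ry(pitch) Rx(roll)).
In Python, from cell import sensors, read_camera, hand_in gives the robot as it stands. The module is installed in compiled form; this text tells all that it offers.
- The arm moves only by the tool send_rows, never from a script. Its argument "motion" is a list that holds one entry, the list of rows, each a list of 4 numbers: the shift along the tool's x, y, z in m, then the turn about the tool's y in degrees. In form: [[[tx, ty, tz, twist], ...]]. A call has 1 to 8 rows; each row is the pose to reach, as a shift and turn from the pose measured when the call began, along the tool's axes at that moment; what a row does not reach only later rows make up. A row lasts 1/10 s, in which the tool goes at most 50 mm and 8.59 degrees, less where a joint would pass 70% of its speed; a pose out of reach is approached as far as the arm can. A call with a gripper value outside its range is refused whole. "gripper" is the opening, from 0 (shut) to 1 (fully open), set as the call begins (left out, the last holds). The fingers move at their own pace and stop on an object; "grip_force" is the grip in N (left out, the last holds). Time passes only in rows, so rows that repeat a pose let the fingers close. It gives the time, the measured TCP pose, the force and the opening at its end, in the units of the state.
- sensors.observe(): the state, without advancing time (a new reading comes with each control period).
- read_camera(name): name is "scene" or "side" or "wrist"; returns a dict with "frame" (384x512x3 uint8, red, green, blue), "fx", "fy", "cx", "cy" (pixels), "distortion" ([k1, k2, p1, p2, k3] as OpenCV has them; the pictures are not rectified), "extrinsics" (4x4, takes a point from world to camera coordinates). Camera axes: x right, y up, looking along -z (the intrinsics and any distortion apply to the point x, -y, -z); pixel columns grow to the right and rows downward; lengths in m; the calibration is good to about 2 mm. A picture is of the moment at which its call begins. There is no depth.
- hand_in(): hands the job in, once; it reports no verdict.
The state is a dict: "time": time; "qpos": joint angles; "qvel": joint speeds; "joint_efforts": joint torques, N m; "tool_pos": TCP position; "tool_rot": TCP orientation; "contact_force": force on the tool from outside, world axes, zero at the start; "torque": the same for the moment, N m; "opening": finger opening in m.
Only numpy, scipy, OpenCV 4.12 (cv2) and the standard library are available. Lean on these libraries where they do the work, as an engineer would, in place of code of your own. Each camera call takes 0.05 s, during which the arm holds its last target.

## Working session

There is one attempt and no reset: what is moved stays moved. The work goes in short steps, Python scripts to look and compute and a tool call to move; the robot and the scene stay as the last step left them, time stands still between calls to the robot, and variables do not carry over. Pictures are saved under pics/ and viewed, and the job is handed in when it is done.

Besides the shell and the picture viewer there is one more tool, called after ">>>" by a JSON object that holds its "method" and its "body", one argument or row to a line. send_rows: Moves the arm, as the interface text tells. Its arguments: {"type":"object","properties":{"motion":{"type":"array"},"gripper":{"type":"number"},"grip_force":{"type":"number"}},"required":["motion"]}

```bash
mkdir -p pics; cat > h.py <<'E'
import numpy as np, cv2
from cell import sensors, read_camera, hand_in
def cap(n, fn):
    d=read_camera(n); np.savez(fn+'.npz',frame=d['frame'],K=[d['fx'],d['fy'],d['cx'],d['cy']],D=d['distortion'],E=d['extrinsics'])
    cv2.imwrite(fn+'.png',d['frame'][:,:,::-1]); return d
def load(fn):
    z=np.load(fn+'.npz'); return dict(frame=z['frame'],fx=z['K'][0],fy=z['K'][1],cx=z['K'][2],cy=z['K'][3],distortion=z['D'],extrinsics=z['E'])
def Kof(d): return np.array([[d['fx'],0,d['cx']],[0,d['fy'],d['cy']],[0,0,1.]])
def ray(d,px):
    px=np.array(px,float).reshape(-1,1,2)
    n=cv2.undistortPoints(px,Kof(d),np.array(d['distortion'],float)).reshape(-1,2)
    E=np.array(d['extrinsics']);R=E[:3,:3];t=E[:3,3]
    v=np.c_[n[:,0],-n[:,1],-np.ones(len(n))]@R
    return -R.T@t, v
def toplane(d,px,z):
    o,v=ray(d,px); s=(z-o[2])/v[:,2]; return o+v*s[:,None]
def proj(d,P):
    P=np.array(P,float).reshape(-1,3);E=np.array(d['extrinsics'])
    c=P@E[:3,:3].T+E[:3,3]; c=c*[1,-1,-1]
    p,_=cv2.projectPoints(c,np.zeros(3),np.zeros(3),Kof(d),np.array(d['distortion'],float)); return p.reshape(-1,2)
E
python3 - <<'E'
from h import *
for n in ["scene","side","wrist"]:
    d=cap(n,'pics/%s0'%n); E=np.array(d['extrinsics']); print(n,d['fx'],d['distortion'],-E[:3,:3].T@E[:3,3],E[2,:3])
s=sensors.observe(); print(s)
E
```

```text
scene 455.7334685823274 [-0.02162732  0.          0.          0.          0.        ] [0.14761832 0.98029651 1.09799441] [-0.29262302  0.59150768  0.75132578]
side 365.5850902167036 [-0.11964591  0.          0.          0.          0.        ] [ 0.48563099 -0.7198938   0.50847458] [-0.08138742 -0.87909653  0.46964389]
wrist 271.5821910263367 [-0.06347943  0.          0.          0.          0.        ] [0.08818881 0.52415022 0.38444468] [-0.29227292  0.09939381  0.95115583]
{'time': 0.15, 'qpos': array([ 1.09900408e+00,  3.42581912e-01,  1.52477558e+00, -9.26170573e-06,
        1.27541702e+00, -1.46027114e-01]), 'qvel': array([-0.00140747, -0.00220676, -0.00078424,  0.00068325, -0.00067669,
        0.00017818]), 'joint_efforts': array([ 1.04353843e-03, -4.31473625e+01, -2.44352371e+01,  7.18943216e-02,
        5.35548187e-02, -9.75521880e-05]), 'tool_pos': array([0.16788774, 0.49714521, 0.2512023 ]), 'tool_rot': array([-1.57196690e+00,  1.63207677e-04, -3.25762524e-01]), 'contact_force': array([ 0.86507763, -0.36140681, -0.17081916]), 'torque': array([-0.00103083, -0.00772406,  0.02614234]), 'opening': 0.09187338361199283}
```

```bash
ls pics
```

```text
scene0.npz
scene0.png
side0.npz
side0.png
wrist0.npz
wrist0.png
```

View pics/scene0.png

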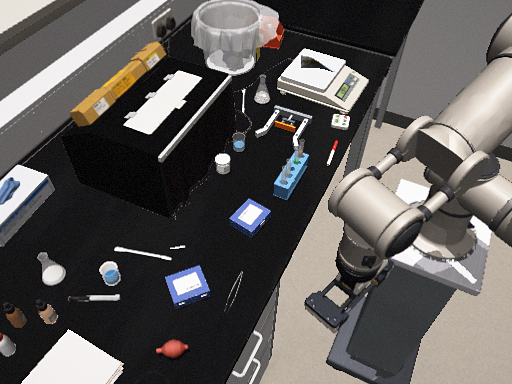

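View pics/side0.png

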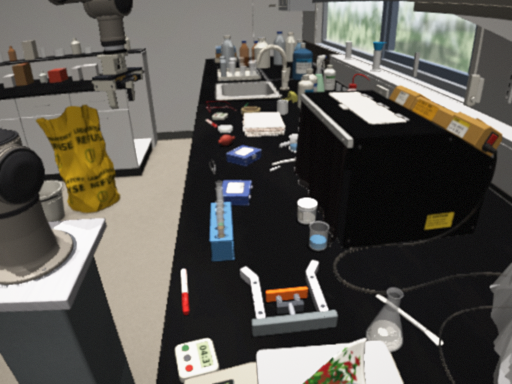

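View pics/wrist0.png

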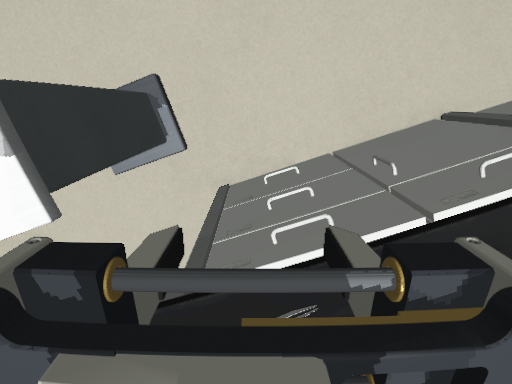

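The scene view shows the rack at about (290,175), beaker (239,142), jar (222,162) and bay (285,122). There are two blue boxes, at (250,215) and (187,285). Next I crop and enlarge to get corners.

```bash
python3 - <<'E'
from h import *
d=load('pics/scene0'); f=d['frame']
cv2.imwrite('pics/c1.png',cv2.resize(f[90:250,190:350][:,:,::-1],(800,600) if 0 else (600,600),interpolation=cv2.INTER_CUBIC))
s=load('pics/side0'); g=s['frame']
cv2.imwrite('pics/c2.png',cv2.resize(g[140:340,180:350][:,:,::-1],(510,600),interpolation=cv2.INTER_CUBIC))
for nm,dd in (('scene',d),('side',s)):
    hsv=cv2.cvtColor(dd['frame'],cv2.COLOR_RGB2HSV)
    m=cv2.inRange(hsv,(100,90,40),(130,255,255))
    n,l,st,c=cv2.connectedComponentsWithStats(m)
    for i in range(1,n):
        if st[i,4]>60: print(nm,st[i],c[i],toplane(dd,[c[i]],0.02))
E
```

```text
scene [234 140  10   8  62] [238.61290323 143.79032258] [[ 0.6889686  -0.04147663  0.02      ]]
scene [273 151  36  50 720] [290.56666667 177.57361111] [[0.46654132 0.02346195 0.02      ]]
scene [  0 178  20  26 293] [  7.79522184 189.31740614] [[1.24171344 0.47457189 0.02      ]]
scene [  0 180  48  53 204] [ 23.96568627 204.41176471] [[1.15047605 0.49721622 0.02      ]]
scene [229 198  42  40 660] [249.34090909 218.01212121] [[0.51156875 0.23082056 0.02      ]]
scene [165 264  46  45 815] [187.4601227  286.78650307] [[0.55500749 0.51103713 0.02      ]]
scene [105 270  14  13 127] [111.2992126  275.81889764] [[0.75573212 0.57600873 0.02      ]]
side [374  41  13   9  63] [379.49206349  44.96825397] [[2.68347095 4.26154573 0.02      ]]
side [293  48  20  32 307] [301.19218241  59.11726384] [[1.304275   2.94594732 0.02      ]]
side [226 148  35  19 343] [242.5451895  157.59766764] [[0.55289748 0.47744239 0.02      ]]
side [ 208  179   44   83 1600] [225.940625 222.91    ] [[0.4811455  0.05550985 0.02      ]]
side [310 235  17   9 123] [317.72357724 239.17073171] [[ 0.68960982 -0.0439047   0.02      ]]
```

View pics/c1.png

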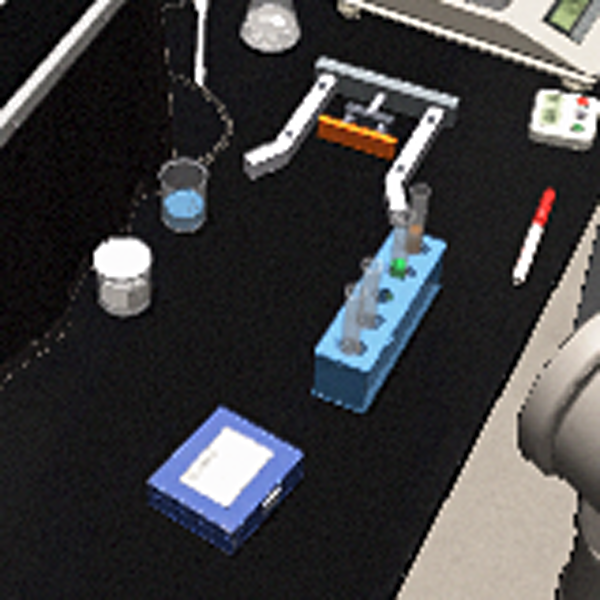

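View pics/c2.png

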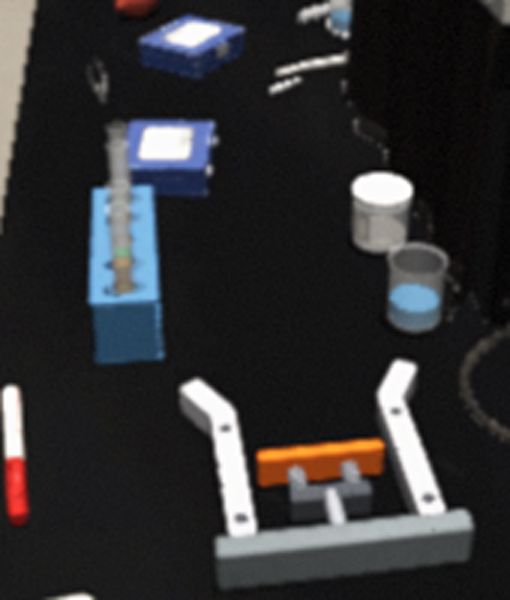

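```bash
python3 - <<'E'
from h import *
d=load('pics/scene0'); f=d['frame'][:,:,::-1]
def crop(im,x0,y0,w,h,s,fn):
    c=cv2.resize(im[y0:y0+h,x0:x0+w],(w*s,h*s),interpolation=cv2.INTER_LINEAR)
    for x in range(0,w,10): cv2.putText(c,str(x0+x),(x*s,10),0,.35,(0,255,255)); cv2.line(c,(x*s,12),(x*s,h*s),(60,60,60),1)
    for y in range(0,h,10): cv2.putText(c,str(y0+y),(0,y*s+4),0,.35,(0,255,255)); cv2.line(c,(20,y*s),(w*s,y*s),(60,60,60),1)
    cv2.imwrite(fn,c)
crop(f,222,190,56,50,12,'pics/z_box.png')
crop(f,250,98,70,60,10,'pics/z_bay.png')
crop(f,268,135,50,66,9,'pics/z_rack.png')
g=load('pics/side0')['frame'][:,:,::-1]
crop(g,235,255,105,80,7,'pics/z_bay2.png')
E
```

```text
(no output)
```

View pics/z_box.png

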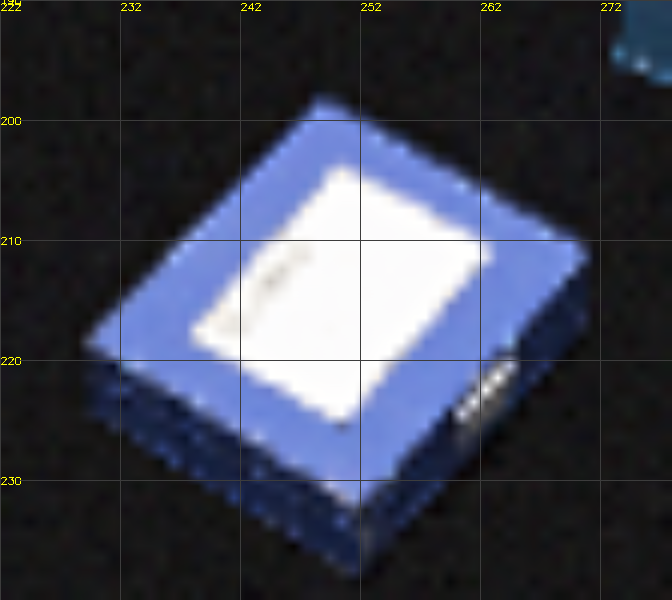

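View pics/z_bay.png

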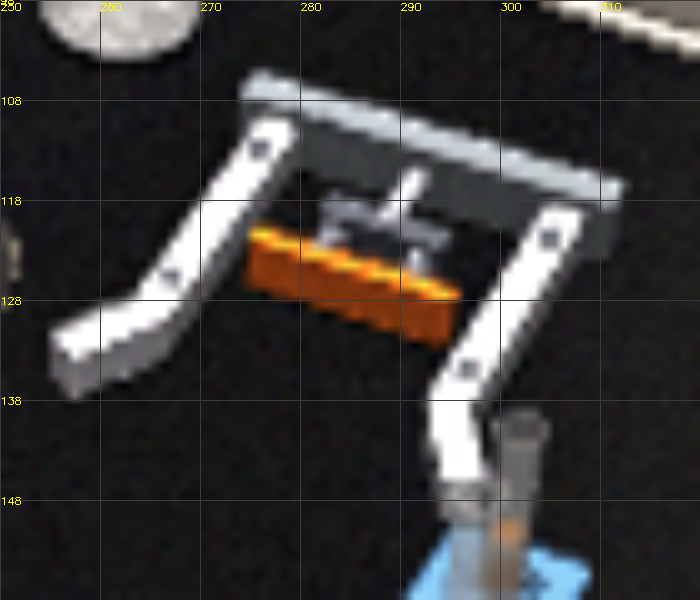

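View pics/z_rack.png

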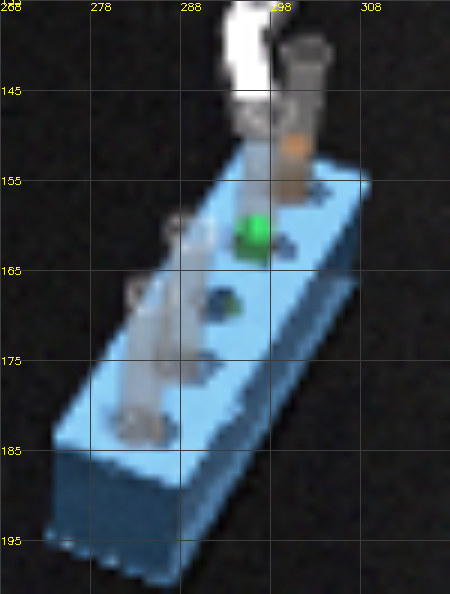

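View pics/z_bay2.png

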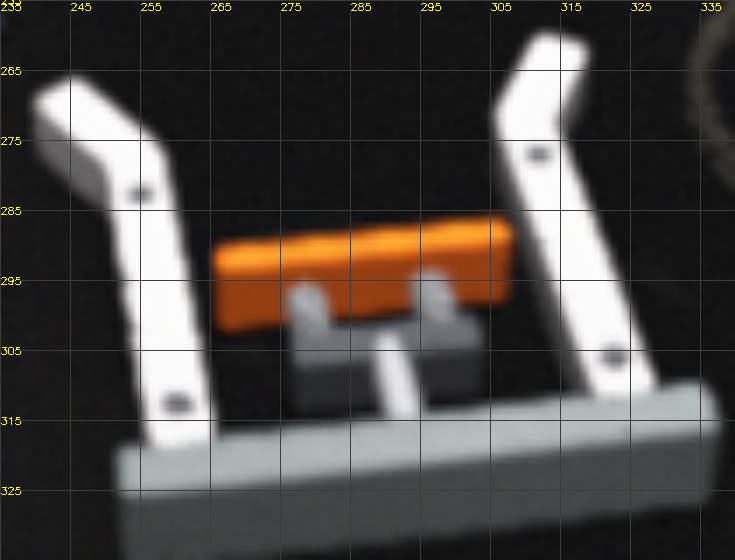

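```bash
python3 - <<'E'
from h import *
d=load('pics/scene0'); s=load('pics/side0')
np.set_printoptions(precision=4,suppress=True)
for nm,dd,p in (('sc',d,[(275.6,112.8),(266.9,125.5),(304.9,121.8),(296.7,134.8)]),('sd',s,[(322.8,305.9),(311.9,277),(260.3,312.7),(255,282.8)])):
    P=toplane(dd,np.array(p)-.5,.022)[:,:2]; far=(P[0]+P[2])/2; near=(P[1]+P[3])/2
    u=near-far; print(nm,P.tolist(),'mid',far,near,np.degrees(np.arctan2(u[1],u[0])),np.linalg.norm(u),np.linalg.norm(P[0]-P[2]),np.linalg.norm(P[1]-P[3]),[np.degrees(np.arctan2(*(P[i+1]-P[i])[::-1])) for i in(0,2)],np.degrees(np.arctan2(*(P[0]-P[2])[::-1])))
# plate top front edge (z=.026): 
print('plate',toplane(d,np.array([(275,122.5),(296,129)])-.5,.026), toplane(s,np.array([(266,290),(306.5,286.3)])-.5,.026))
print('wall top back edge sc',toplane(d,np.array([(276.2,105),(312.3,116)])-.5,.03),'sd front',toplane(s,np.array([(252,319),(334,309.5)])-.5,.03))
# rack
r=toplane(d,np.array([(274.2,184),(288.2,189),(309,155),])-.5,.056); print('rack top',r)
r2=toplane(s,np.array([(210.3,240.3),(233,239.5),(231.2,202.5),(210.3,202.5)]),.056); print('rack sd',r2)
b=toplane(d,np.array([(248.5,198.2),(271,211),(251.8,232),(229,218.5)])-.5,.032); print('box',b, 'mean',b.mean(0))
for i in range(4):
    v=b[(i+1)%4]-b[i]; print(np.linalg.norm(v),np.degrees(np.arctan2(v[1],v[0])))
# beaker/jar bases
print('jar lid',toplane(d,[(222.4,158.4)],.053), toplane(s,[(307.3,202.5)],.053))
print('beaker rim',toplane(d,[(238.5,134.5)],.055), toplane(s,[(319,226.5)],.055))
E
```

```text
sc [[0.646172238697307, -0.2516845053870921], [0.6444941400364601, -0.1723594361187205], [0.5304972658060869, -0.2536370505624558], [0.5298962320614562, -0.1750819764371011]] mid [ 0.5883 -0.2527] [ 0.5872 -0.1737] 90.82705522756463 0.07894829656576711 0.1156914507906541 0.1146302435574167 [np.float64(91.21189471176216), np.float64(90.43836792657838)] 0.9670369653254749
sd [[0.6454440592937051, -0.25193374148964803], [0.6441837339353381, -0.17136848933226012], [0.5311587368859546, -0.25339000080514273], [0.5297498705403971, -0.17337002375004995]] mid [ 0.5883 -0.2527] [ 0.587  -0.1724] 90.95226278480207 0.0803037054337738 0.11429460008695702 0.11445136622827014 [np.float64(90.89623543967065), np.float64(91.0086700734071)] 0.7300412294133198
plate [[ 0.6236 -0.1963  0.026 ]
 [ 0.5425 -0.1981  0.026 ]] [[ 0.5481 -0.2007  0.026 ]
 [ 0.6264 -0.2009  0.026 ]]
wall top back edge sc [[ 0.6593 -0.2851  0.03  ]
 [ 0.5158 -0.287   0.03  ]] sd front [[ 0.5146 -0.2739  0.03  ]
 [ 0.6602 -0.2711  0.03  ]]
rack top [[ 0.4924  0.1019  0.056 ]
 [ 0.4458  0.1012  0.056 ]
 [ 0.444  -0.0659  0.056 ]]
rack sd [[ 0.4457 -0.0671  0.056 ]
 [ 0.4944 -0.0704  0.056 ]
 [ 0.4979  0.0935  0.056 ]
 [ 0.4448  0.1009  0.056 ]]
box [[0.5463 0.1708 0.032 ]
 [0.4637 0.1851 0.032 ]
 [0.4806 0.2805 0.032 ]
 [0.5623 0.267  0.032 ]] mean [0.5132 0.2258 0.032 ]
0.08376241609672853 170.15956409644622
0.09682500540446089 79.97507872516027
0.08285895417702295 -9.354250139380357
0.09752941124705303 -99.49107546148639
jar lid [[0.6874 0.0751 0.053 ]] [[0.69   0.0716 0.053 ]]
beaker rim [[ 0.693  -0.0491  0.055 ]] [[ 0.6903 -0.0442  0.055 ]]
```

```bash
python3 - <<'E'
from h import *
d=load('pics/scene0')
np.set_printoptions(precision=4,suppress=True)
print(toplane(d,np.array([(302,139.5),(295.5,147),(289,160.5),(282.5,167),(305,140),(292,160.5)])-.5,.122))
E
```

```text
[[ 0.4709 -0.0549  0.122 ]
 [ 0.4759 -0.0137  0.122 ]
 [ 0.4704  0.0501  0.122 ]
 [ 0.4769  0.0841  0.122 ]
 [ 0.4615 -0.057   0.122 ]
 [ 0.4623  0.046   0.122 ]]
```

>>> {"method": "send_rows", "body": {
  "motion": [
    [[0.03,0,0,-4.4],[0.06,0,0,-8.7],[0.09,0,-0.03,-8.7],[0.13,0,-0.07,-8.7],[0.16,0,-0.11,-8.7],[0.19,0,-0.15,-8.7],[0.22,0,-0.16,-8.7],[0.22,0,-0.16,-8.7]]
  ],
  "gripper": 0.5
}}

```text
time: 0.95
tool_pos: [0.3274, 0.2725, 0.2515]
tool_rot: [-1.572, -0.001, -0.179]
contact_force: [-0.6, 0.2, 0.4]
opening: 0.0459
```

>>> {"method": "send_rows", "body": {
  "motion": [
    [[0.04,0,-0.005,0],[0.08,0.02,-0.01,0],[0.124,0.05,-0.013,0],[0.124,0.09,-0.013,0],[0.124,0.13,-0.013,0],[0.124,0.165,-0.013,0],[0.124,0.17,-0.013,0],[0.124,0.17,-0.013,0]]
  ]
}}

```text
time: 1.75
tool_pos: [0.4467, 0.2378, 0.0813]
tool_rot: [-1.573, 0.001, -0.178]
contact_force: [1.6, 1.1, 0.6]
opening: 0.0461
```

```bash
python3 - <<'E'
from h import *
for n in ["scene","wrist"]: cap(n,'pics/%s1'%n)
a=cv2.imread('pics/scene1.png');b=cv2.imread('pics/wrist1.png')
cv2.imwrite('pics/m1.png',cv2.resize(np.hstack([a[100:300,180:440],b[100:300,:]]),(772,200)))
print(sensors.observe()['tool_pos'],sensors.observe()['tool_rot'],sensors.observe()['contact_force'])
cv2.imwrite('pics/s1z.png',cv2.resize(a[120:290,190:420],(690,510)))
E
```

```text
[0.44815542 0.23814804 0.08325556] [-1.57080295 -0.0034509  -0.17838724] [0.87519394 0.39532121 0.40032717]
```

View pics/s1z.png

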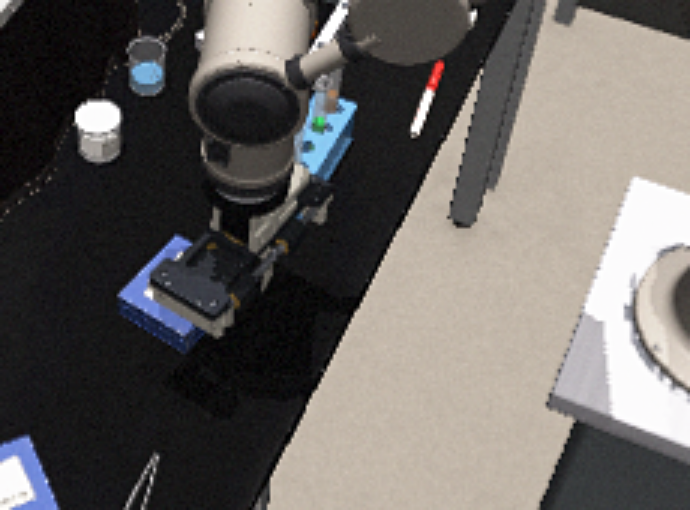

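View pics/wrist1.png

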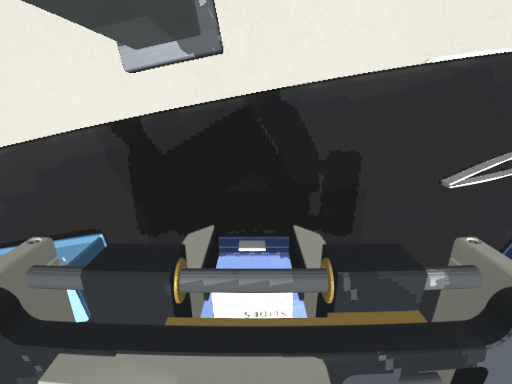

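The wrist view shows the catch at (253,245), midway between the fingertips at x of about 203 and 311. I descend beside the box.

>>> {"method": "send_rows", "body": {
  "motion": [
    [[0,0.02,0,0],[0,0.04,0,0],[0,0.048,0,0],[0,0.048,0,0]]
  ]
}}

```text
time: 2.25
tool_pos: [0.4485, 0.2383, 0.0358]
tool_rot: [-1.571, -0.004, -0.178]
contact_force: [0.3, 0.5, 0.3]
opening: 0.0459
```

```bash
python3 - <<'E'
from h import *
cap("wrist",'pics/wrist2');s=sensors.observe(); print(s['tool_pos'],s['tool_rot'],s['contact_force'])
E
```

```text
[0.44885769 0.23842665 0.03627947] [-1.57009671 -0.00462113 -0.17837472] [-0.21688428 -0.02309272 -0.09072793]
```

View pics/wrist2.png

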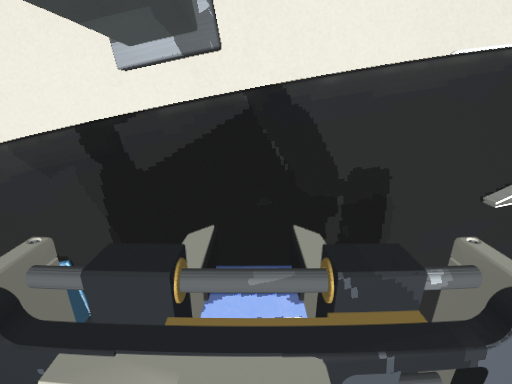

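>>> {"method": "send_rows", "body": {
  "motion": [
    [[0.006,0,0,0],[0.01,0,0,0],[0.014,0,0,0],[0.018,0,0,0],[0.022,0,0,0],[0.026,0,0,0],[0.03,0,0,0],[0.033,0,0,0]]
  ]
}}

```text
time: 3.1
tool_pos: [0.4817, 0.2325, 0.0363]
tool_rot: [-1.57, -0.005, -0.178]
contact_force: [-2.7, 0.7, 1.1]
opening: 0.046
```

```bash
python3 - <<'E'
from h import *
cap("wrist",'pics/wrist3');cap("scene",'pics/scene3');cap("side",'pics/side3');s=sensors.observe(); print(s['tool_pos'],s['tool_rot'],s['contact_force'])
a=cv2.imread('pics/scene3.png');b=cv2.imread('pics/wrist3.png');c=cv2.imread('pics/side3.png')
cv2.imwrite('pics/m3.png',np.hstack([cv2.resize(a[140:260,200:320],(300,300)),cv2.resize(c[130:250,190:310],(300,300))]))
E
```

```text
[0.48199933 0.23252747 0.03639397] [-1.56978243 -0.00572137 -0.17843157] [ 0.54434056 -0.31354525  0.34904386]
```

View pics/m3.png

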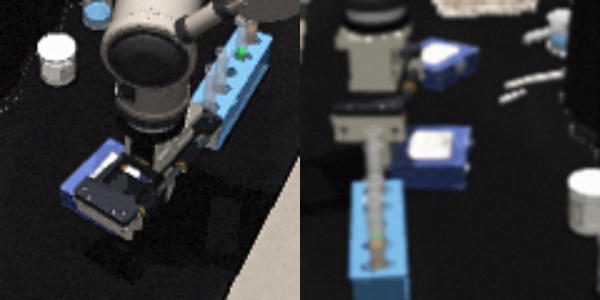

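>>> {"method": "send_rows", "body": {
  "motion": [
    [[0.004,0,0,-0.5],[0.008,0,0,-1.2],[0.012,0,0.001,-2],[0.016,0,0.001,-2.8],[0.02,0,0.001,-3.6],[0.024,0,0.001,-4.4],[0.028,0,0.002,-5.2],[0.032,0,0.002,-6]]
  ]
}}

```text
time: 4.05
tool_pos: [0.5143, 0.2288, 0.0366]
tool_rot: [-1.57, -0.006, -0.073]
contact_force: [-1.0, 0.2, -0.0]
opening: 0.0457
```

>>> {"method": "send_rows", "body": {
  "motion": [
    [[0.004,0,0,-0.8],[0.008,0,0,-1.5],[0.012,0,0,-2.3],[0.016,0,-0.001,-3],[0.02,0,-0.001,-3.8],[0.024,0,-0.001,-4.5],[0.027,0,-0.001,-4.9],[0.027,0,-0.001,-4.9]]
  ]
}}

```text
time: 4.85
tool_pos: [0.5418, 0.2259, 0.0369]
tool_rot: [-1.571, -0.007, 0.013]
contact_force: [-0.3, 1.1, -0.4]
opening: 0.046
```

```bash
cat >> h.py <<'E'
def show(tag):
    from cell import sensors
    for n in ("scene","side","wrist"): cap(n,'pics/%s%s'%(n,tag))
    s=sensors.observe(); print(s['time'],s['tool_pos'],s['tool_rot'],s['contact_force'])
    a=cv2.imread('pics/scene%s.png'%tag);c=cv2.imread('pics/side%s.png'%tag)
    cv2.imwrite('pics/m%s.png'%tag,np.hstack([cv2.resize(a[90:250,190:350],(400,400)),cv2.resize(c[140:340,180:380],(400,400))]))
E
python3 -c "
from h import *
show('4')"
```

```text
5.0 [0.54145372 0.22598703 0.03697178] [-1.57059929 -0.00691656  0.01292245] [ 0.32139849  0.50755868 -0.27690129]
```

View pics/m4.png

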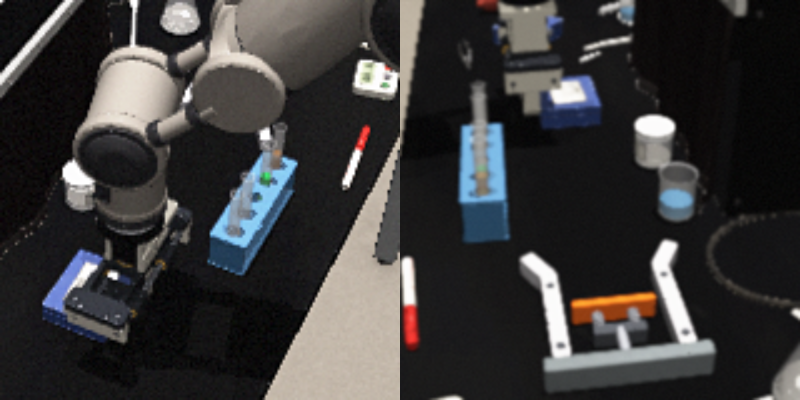

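>>> {"method": "send_rows", "body": {
  "motion": [
    [[-0.012,0,0,0],[-0.022,0,0,0],[-0.025,-0.03,0,0],[-0.025,-0.07,0.02,8],[0,-0.11,0.05,16],[0.03,-0.11,0.08,24],[0.055,-0.11,0.1,32],[0.055,-0.11,0.1,40]]
  ]
}}

```text
time: 5.8
tool_pos: [0.5963, 0.3292, 0.1474]
tool_rot: [-1.563, -0.006, -0.689]
contact_force: [-0.3, -0.6, -1.4]
opening: 0.0457
```

```bash
python3 -c "
from h import *
show('5')"
```

```text
5.95 [0.59386175 0.32667264 0.14688134] [-1.56719025 -0.00478063 -0.68183549] [-1.39014414  0.19369043  0.8403646 ]
```

View pics/m5.png

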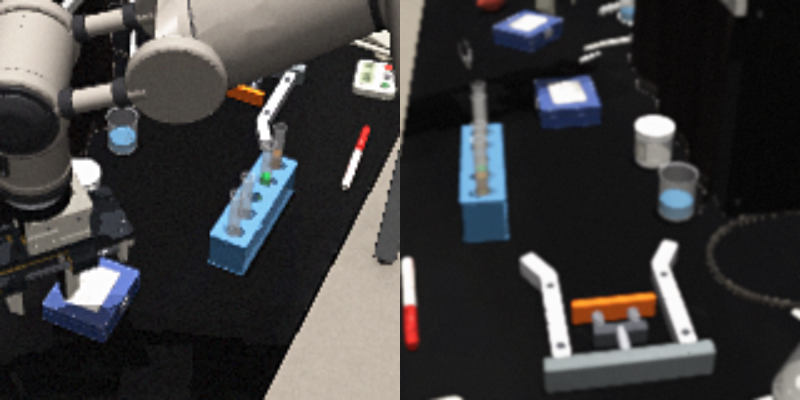

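>>> {"method": "send_rows", "body": {
  "motion": [
    [[0.005,0,0,8],[0.01,0,-0.007,16],[0.01,0,-0.007,24],[0.01,0,-0.007,32],[0.01,0,-0.007,40],[0.01,0,-0.007,48],[0.01,0,-0.007,50],[0.01,0,-0.007,50]]
  ]
}}

```text
time: 6.75
tool_pos: [0.5967, 0.3144, 0.1472]
tool_rot: [-1.565, -0.0, -1.552]
contact_force: [0.2, -0.7, 0.2]
opening: 0.0462
```

```bash
python3 - <<'E'
from h import *
show('6')
a=cv2.imread('pics/side6.png')
def crop(im,x0,y0,w,h,s,fn):
    c=cv2.resize(im[y0:y0+h,x0:x0+w],(w*s,h*s),interpolation=cv2.INTER_LINEAR)
    for x in range(0,w,10): cv2.putText(c,str(x0+x),(x*s,10),0,.35,(0,255,255)); cv2.line(c,(x*s,12),(x*s,h*s),(60,60,60),1)
    for y in range(0,h,10): cv2.putText(c,str(y0+y),(0,y*s+4),0,.35,(0,255,255)); cv2.line(c,(20,y*s),(w*s,y*s),(60,60,60),1)
    cv2.imwrite(fn,c)
crop(a,240,165,50,45,14,'pics/z6a.png')
b=cv2.imread('pics/scene6.png')
crop(b,195,185,60,50,12,'pics/z6b.png')
E
```

```text
6.9 [0.59695449 0.31466391 0.14708244] [-1.56492812e+00 -3.67675121e-04 -1.55204490e+00] [ 0.4782248  -0.20002622  0.11242388]
```

View pics/z6a.png

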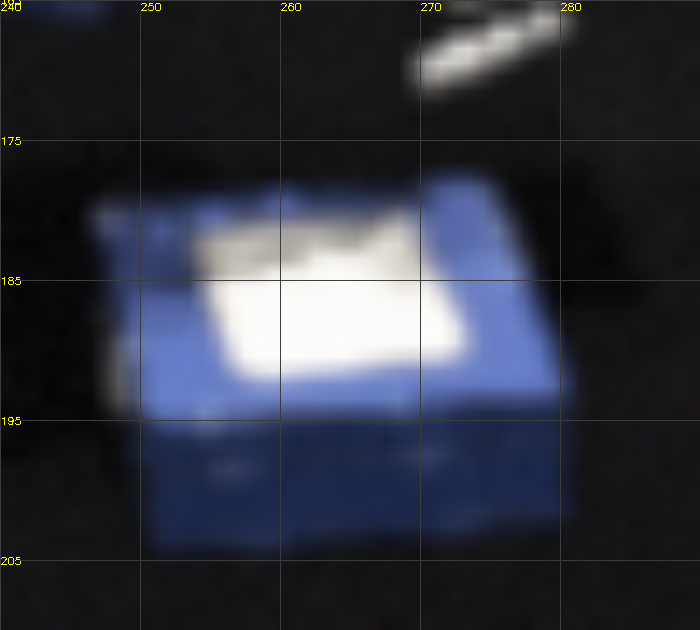

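View pics/z6b.png

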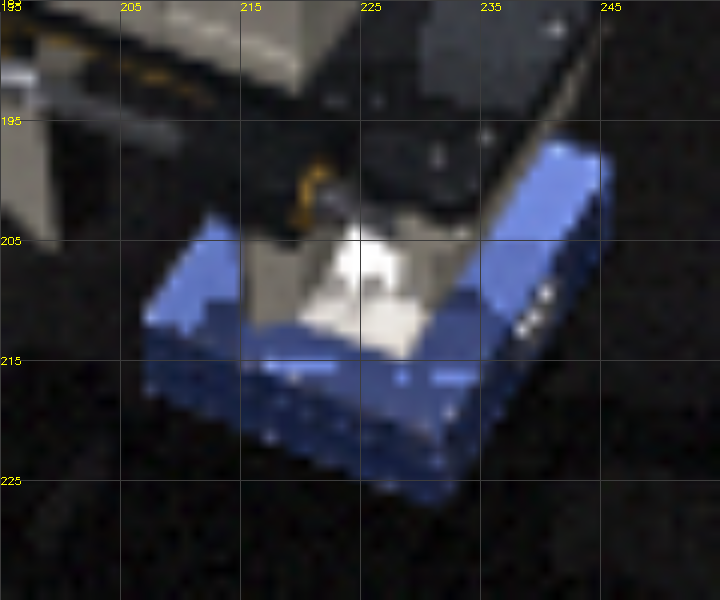

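View pics/wrist6.png

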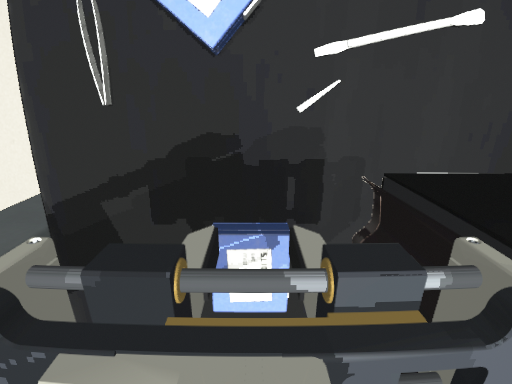

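```bash
python3 - <<'E'
from h import *
np.set_printoptions(precision=4,suppress=True)
d=load('pics/scene6');s=load('pics/side6')
b=toplane(d,np.array([(207,211.3),(231.8,222),(246,198.3)])-.5,.032);print(b,(b[0]+b[2])/2)
for p,q in((0,1),(1,2)):
    v=b[q]-b[p];print(np.linalg.norm(v),np.degrees(np.arctan2(v[1],v[0])))
b=toplane(s,np.array([(250.2,195),(280.6,193),(275.2,177.7),(247,179.3)])-.5,.032);print(b,b.mean(0))
for p,q in((0,1),(1,2),(3,0),(3,2)):
    v=b[q]-b[p];print(np.linalg.norm(v),np.degrees(np.arctan2(v[1],v[0])))
E
```

```text
[[0.6338 0.2729 0.032 ]
 [0.5489 0.2747 0.032 ]
 [0.5529 0.1746 0.032 ]] [0.5934 0.2237 0.032 ]
0.08491650561799993 178.78461241458658
0.10012718269243585 -87.7049427434829
[[0.5517 0.175  0.032 ]
 [0.6371 0.1748 0.032 ]
 [0.637  0.276  0.032 ]
 [0.5511 0.2772 0.032 ]] [0.5942 0.2258 0.032 ]
0.08541504145854438 -0.14000589292312843
0.10113865604632459 90.0341267084827
0.1022190285082605 -89.64960367121779
0.08598930431241071 -0.857707151608442
```

>>> {"method": "send_rows", "body": {
  "motion": [
    [[0,0.03,0,0],[0,0.06,0,0],[0,0.09,0,0],[0,0.111,0,0],[0,0.111,0,0],[0.008,0.111,0,0],[0.016,0.111,0,0],[0.022,0.111,0,0]]
  ]
}}

```text
time: 7.7
tool_pos: [0.5989, 0.2919, 0.0379]
tool_rot: [-1.562, 0.0, -1.552]
contact_force: [0.6, 0.4, 0.4]
opening: 0.0459
```

>>> {"method": "send_rows", "body": {
  "motion": [
    [[0.004,0,0,0],[0.008,0,0,0],[0.012,0,0,0],[0.018,0,0,0],[0.024,0,-0.001,0],[0.03,0,-0.001,0],[0.036,0,-0.001,0],[0.042,0,-0.002,0]]
  ]
}}

```text
time: 8.5
tool_pos: [0.5978, 0.2493, 0.0378]
tool_rot: [-1.562, 0.0, -1.552]
contact_force: [0.8, 2.8, 1.8]
opening: 0.0458
```

```bash
python3 - <<'E'
from h import *
show('7')
E
```

```text
8.65 [0.59741173 0.24884259 0.03745161] [-1.56355084e+00 -6.60802349e-04 -1.55275968e+00] [ 0.19919113  0.70842763 -0.74633163]
```

View pics/m7.png

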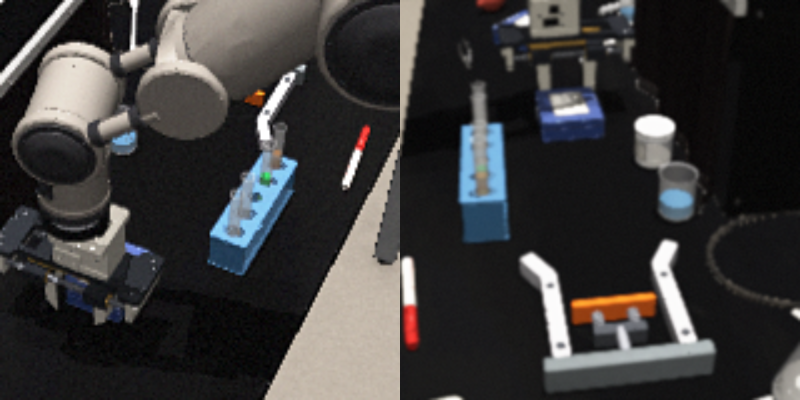

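```bash
python3 - <<'E'
from h import *
d=load('pics/scene7');s=load('pics/side7')
for z in(.1,.2,.3,.4,.5): print(z,(proj(d,[(0.597,.249,z)])-[190,90])*2.5,proj(s,[(0.597,.249,z)]))
E
```

```text
0.1 [[ 75.64044739 262.06397935]] [[262.414862   160.69058734]]
0.2 [[ 72.02684448 202.20457332]] [[261.95431009 127.26319444]]
0.3 [[ 67.9578884  134.63745584]] [[261.43825804  91.04248153]]
0.4 [[63.34408284 57.80949195]] [[260.86059387  51.99132536]]
0.5 [[ 58.07170286 -30.26638658]] [[260.21544455  10.23126001]]
```

View pics/side7.png

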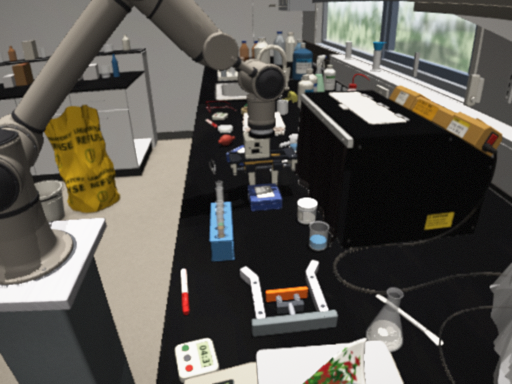

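```bash
python3 - <<'E'
from h import *
s=load('pics/side0');d=load('pics/scene0')
print(toplane(s,[(333,243),(298,150)],0),toplane(d,[(170,215),(75,178)],0))
E
```

```text
[[ 0.72990401 -0.0367475   0.        ]
 [ 0.77192824  0.57106256  0.        ]] [[0.73949675 0.31638477 0.        ]
 [1.10182241 0.32822175 0.        ]]
```

>>> {"method": "send_rows", "body": {
  "motion": [
    [[0.005,0,0,0],[0.011,0,0,0],[0.017,0,0,0],[0.023,0,-0.001,0],[0.029,0,-0.001,0],[0.035,0,-0.001,0],[0.041,0,-0.001,0],[0.047,0,-0.002,0]]
  ]
}}

```text
time: 9.45
tool_pos: [0.5963, 0.2012, 0.0374]
tool_rot: [-1.564, -0.001, -1.553]
contact_force: [0.3, 1.7, -1.2]
opening: 0.0461
```

```bash
python3 - <<'E'
from h import *
show('8')
a=cv2.imread('pics/side8.png')
cv2.imwrite('pics/z8.png',cv2.resize(a[170:240,200:330],None,fx=6,fy=6))
E
```

```text
9.6 [0.59626527 0.20108601 0.03750831] [-1.56374863e+00 -1.09241902e-03 -1.55341138e+00] [-0.20146529 -0.20548287  0.14778504]
```

View pics/z8.png

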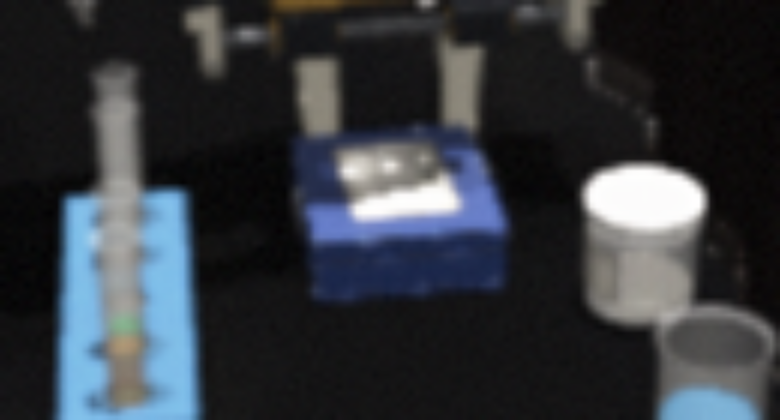

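```bash
cat >> h.py <<'E'
def fe(d,pa,pb,z=.032):
    P=toplane(d,[pa,pb],z)[:,:2]; v=P[1]-P[0]; a=np.arctan2(v[1],v[0]); m=P.mean(0)
    print('front edge mid',m.round(4),'len',np.linalg.norm(v).round(4),'yaw deg',np.degrees(a).round(2),'centre',(m+.049*np.array([-np.sin(a),np.cos(a)])).round(4))
E
python3 - <<'E'
from h import *
s=load('pics/side8')
q=lambda x,y:(x/6+200-.42,y/6+170-.42)
fe(s,q(312,243),q(507,231)); fe(s,q(313,299),q(503,289),0.0)
E
```

```text
front edge mid [0.5911 0.0885] len 0.0844 yaw deg -1.04 centre [0.592  0.1375]
front edge mid [0.5909 0.0937] len 0.0838 yaw deg -2.19 centre [0.5928 0.1427]
```

>>> {"method": "send_rows", "body": {
  "motion": [
    [[0.005,0,0,0],[0.011,0,0,0],[0.017,0,0,0],[0.023,0,-0.001,0],[0.029,0,-0.001,0],[0.035,0,-0.001,0],[0.041,0,-0.001,0],[0.047,0,-0.001,0]]
  ]
}}

```text
time: 10.4
tool_pos: [0.5961, 0.1535, 0.0375]
tool_rot: [-1.564, -0.001, -1.553]
contact_force: [-0.4, 2.1, -0.8]
opening: 0.0455
```

>>> {"method": "send_rows", "body": {
  "motion": [
    [[0.005,0,0,0],[0.011,0,0,0],[0.017,0,0,0],[0.023,0,-0.001,0],[0.029,0,-0.001,0],[0.035,0,-0.001,0],[0.041,0,-0.001,0],[0.047,0,-0.001,0]]
  ]
}}

```text
time: 11.2
tool_pos: [0.5958, 0.106, 0.0375]
tool_rot: [-1.564, -0.001, -1.554]
contact_force: [-0.3, 1.6, -0.3]
opening: 0.0459
```

```bash
python3 - <<'E'
from h import *
show('9')
a=cv2.imread('pics/side9.png')
cv2.imwrite('pics/z9.png',cv2.resize(a[170:270,200:330],None,fx=6,fy=6))
E
```

```text
11.35 [0.59590765 0.10583205 0.03756479] [-1.56396284e+00 -1.45915080e-03 -1.55405745e+00] [ 0.67654179 -0.47069618  0.05964302]
```

View pics/z9.png

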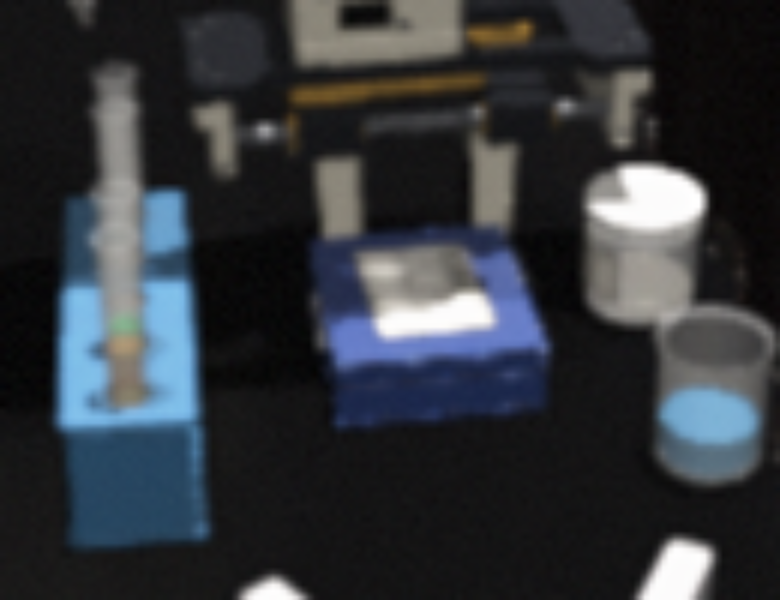

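View pics/scene9.png

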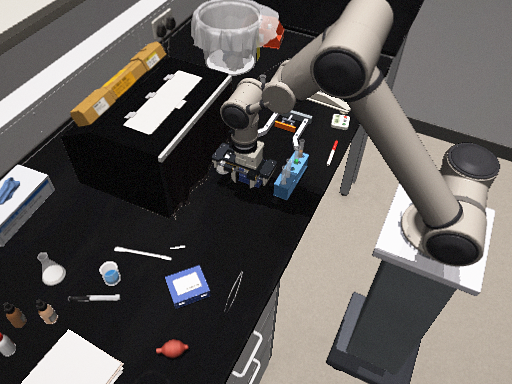

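```bash
python3 - <<'E'
from h import *
s=load('pics/side9')
q=lambda x,y:(x/6+200-.42,y/6+170-.42)
fe(s,q(333,368),q(549,350)); fe(s,q(335,425),q(545,408),0.0)
for x in(.50,.69):
  for z in(.055,.065,.075,.085,.1): print(x,z,((proj(s,[(x,.106,z)])+.42)-[200,170])*6)
E
```

```text
front edge mid [ 0.5909 -0.0072] len 0.0857 yaw deg 0.73 centre [0.5903 0.0418]
front edge mid [ 0.5915 -0.0007] len 0.0853 yaw deg 0.24 centre [0.5913 0.0483]
0.5 0.055 [[193.48074745 185.06398738]]
0.5 0.065 [[192.27199519 164.55518464]]
0.5 0.075 [[191.05411704 143.83886959]]
0.5 0.085 [[189.82710077 122.91323039]]
0.5 0.1 [[187.96942544  91.12837153]]
0.69 0.055 [[628.79132878 155.42009775]]
0.69 0.065 [[629.7496097 135.1307489]]
0.69 0.075 [[630.7112063  114.64153144]]
0.69 0.085 [[631.67601256  93.95079195]]
0.69 0.1 [[633.12899204  62.5332629 ]]
```

```bash
python3 - <<'E'
from h import *
a=cv2.imread('pics/scene9.png')
cv2.imwrite('pics/z9s.png',cv2.resize(a[130:200,200:310],None,fx=7,fy=7))
a=cv2.imread('pics/side7.png')
cv2.imwrite('pics/z7.png',cv2.resize(a[135:215,215:315],None,fx=7,fy=7))
E
```

```text
(no output)
```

View pics/z9s.png

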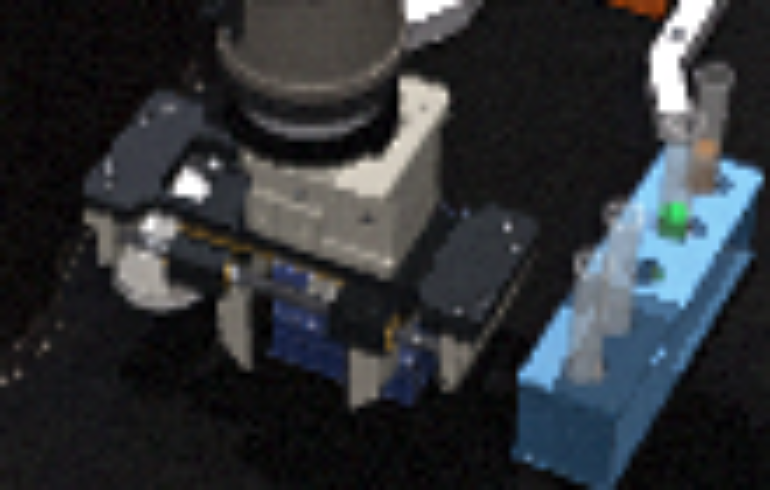

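View pics/z7.png

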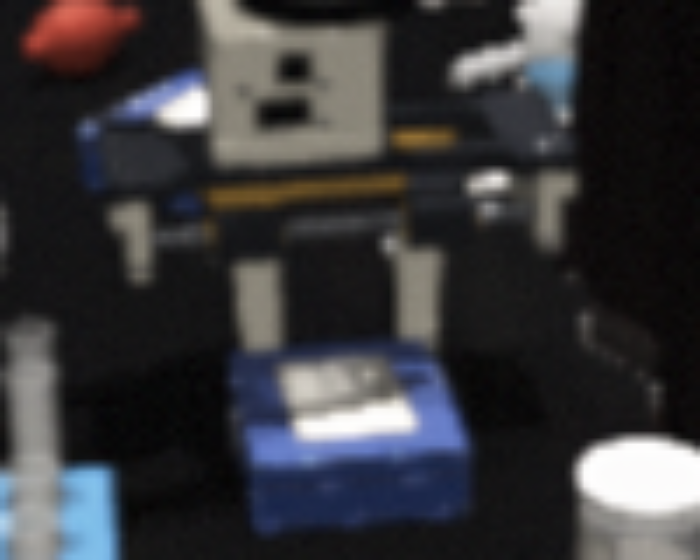

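View pics/wrist9.png

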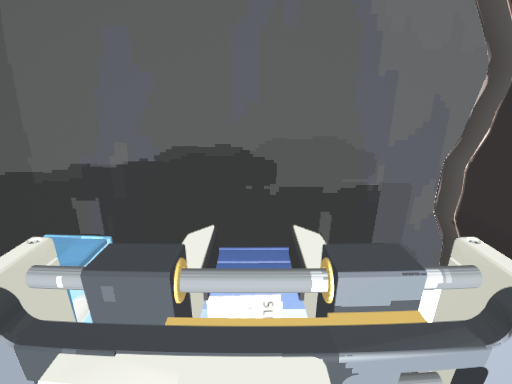

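```bash
python3 - <<'E'
from h import *
np.set_printoptions(precision=4,suppress=True)
s=load('pics/side9');d=load('pics/scene9')
def xpl(dd,px,ax,v):
    o,r=ray(dd,[px]); return (o+r*((v-o[ax])/r[0,ax]))[0]
pa=(452/7+200-.43,392/7+130-.43)
for x in(.5,.505,.51,.515,.52): print('scene L ear',xpl(d,pa,0,x))
pb=(225/6+200-.42,178/6+170-.42)
for y in(.05,.075,.09,.1,.11,.12): print('side L',xpl(s,pb,1,y),'R',xpl(s,(625/6+200-.42,147/6+170-.42),1,y))
E
```

```text
scene L ear [0.5    0.1581 0.0986]
scene L ear [0.505  0.1464 0.0844]
scene L ear [0.51   0.1347 0.0703]
scene L ear [0.515  0.1231 0.0561]
scene L ear [0.52   0.1114 0.0419]
side L [0.5118 0.05   0.088 ] R [0.6744 0.05   0.0898]
side L [0.5126 0.075  0.0743] R [0.6805 0.075  0.0762]
side L [0.5131 0.09   0.0661] R [0.6842 0.09   0.068 ]
side L [0.5135 0.1    0.0607] R [0.6867 0.1    0.0626]
side L [0.5138 0.11   0.0552] R [0.6891 0.11   0.0571]
side L [0.5141 0.12   0.0498] R [0.6916 0.12   0.0517]
```

>>> {"method": "send_rows", "body": {
  "motion": [
    [[0.005,0,0,0],[0.011,0,-0.001,0],[0.017,0,-0.001,0],[0.023,0,-0.001,0],[0.029,0,-0.001,0],[0.035,0,-0.002,0],[0.041,0,-0.002,0],[0.047,0,-0.002,0]]
  ]
}}

```text
time: 12.15
tool_pos: [0.5946, 0.0582, 0.0376]
tool_rot: [-1.564, -0.001, -1.554]
contact_force: [-0.2, 1.4, -0.2]
opening: 0.0458
```

>>> {"method": "send_rows", "body": {
  "motion": [
    [[0.005,0,0,0],[0.011,0,-0.001,0],[0.017,0,-0.001,0],[0.023,0,-0.001,0],[0.029,0,-0.001,0],[0.035,0,-0.002,0],[0.041,0,-0.002,0],[0.047,0,-0.002,0]]
  ]
}}

```text
time: 12.95
tool_pos: [0.5934, 0.0107, 0.0377]
tool_rot: [-1.564, -0.001, -1.554]
contact_force: [-0.8, 0.8, 0.3]
opening: 0.0458
```

```bash
python3 - <<'E'
from h import *
show('10')
a=cv2.imread('pics/side10.png')
cv2.imwrite('pics/z10.png',cv2.resize(a[200:330,220:350],None,fx=4.5,fy=4.5))
E
```

```text
13.1 [0.59352712 0.01051578 0.03775565] [-1.56388265 -0.00186488 -1.55479991] [-0.25373195  0.16146474 -0.28856352]
```

View pics/z10.png

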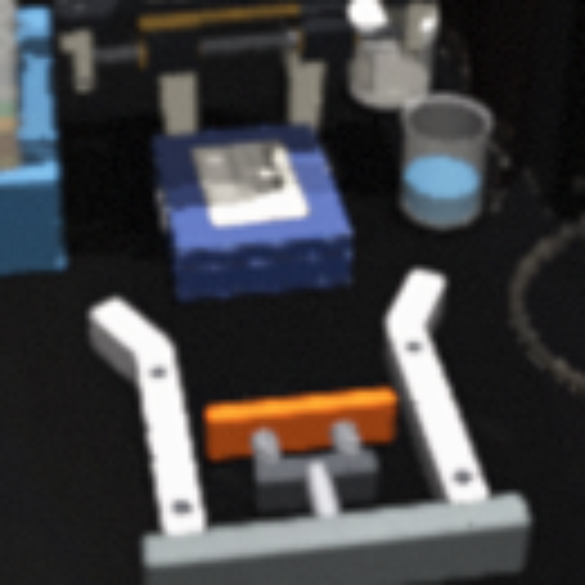

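View pics/m10.png

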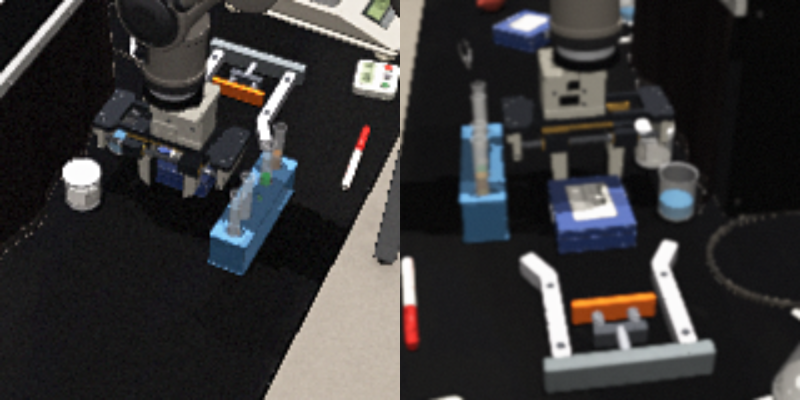

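```bash
python3 - <<'E'
from h import *
s=load('pics/side10')
q=lambda x,y:(x/4.5+220-.39,y/4.5+200-.39)
fe(s,q(178,251),q(352,236)); fe(s,q(180,300),q(349,282),0.0)
print(toplane(s,[q(205,405),q(395,390)],.026))
E
```

```text
front edge mid [ 0.5888 -0.1015] len 0.0834 yaw deg 0.32 centre [ 0.5886 -0.0525]
front edge mid [ 0.5896 -0.0974] len 0.0835 yaw deg 1.86 centre [ 0.588  -0.0484]
[[ 0.54740061 -0.20094806  0.026     ]
 [ 0.62871544 -0.20254019  0.026     ]]
```

>>> {"method": "send_rows", "body": {
  "motion": [
    [[0.005,0,0,0],[0.01,0,-0.001,0],[0.015,0,-0.001,0],[0.02,0,-0.001,0],[0.025,0,-0.001,0],[0.03,0,-0.001,0],[0.035,0,-0.002,0],[0.04,0,-0.002,0]]
  ]
}}

```text
time: 13.9
tool_pos: [0.592, -0.0299, 0.0378]
tool_rot: [-1.564, -0.002, -1.555]
contact_force: [0.1, 1.6, -0.4]
opening: 0.0461
```

```bash
python3 - <<'E'
from h import *
show('11')
a=cv2.imread('pics/side11.png')
cv2.imwrite('pics/z11.png',cv2.resize(a[220:335,230:345],None,fx=5,fy=5))
E
```

```text
14.05 [ 0.59218155 -0.03009563  0.03785044] [-1.56380768 -0.00224556 -1.55524279] [-0.6843389  -0.39885164  0.20876898]
```

View pics/z11.png

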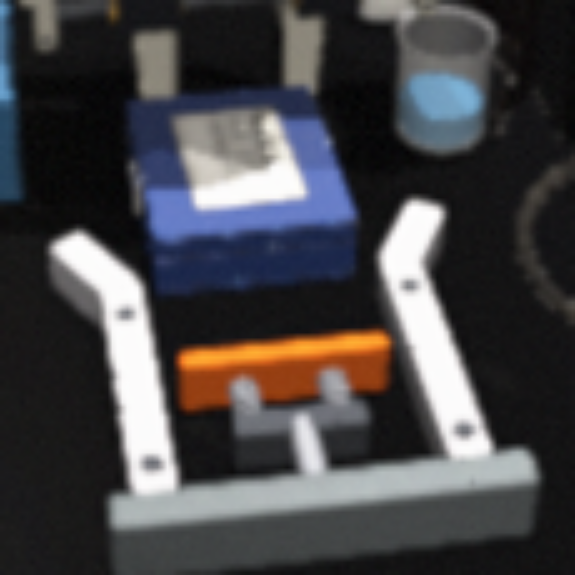

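```bash
python3 - <<'E'
from h import *
s=load('pics/side11')
q=lambda x,y:(x/5+230-.4,y/5+220-.4)
fe(s,q(149,239),q(357,218)); fe(s,q(155,293),q(354,273),0.0)
E
```

```text
front edge mid [ 0.5863 -0.1403] len 0.0862 yaw deg 1.32 centre [ 0.5851 -0.0913]
front edge mid [ 0.5879 -0.1369] len 0.0845 yaw deg 1.0 centre [ 0.587  -0.0879]
```

>>> {"method": "send_rows", "body": {
  "motion": [
    [[0.005,0,0,0],[0.01,0,-0.001,0],[0.015,0,-0.001,0],[0.02,0,-0.001,0],[0.025,0,-0.001,0],[0.03,0,-0.001,0],[0.034,0,-0.002,0],[0.037,0,-0.002,0]]
  ]
}}

```text
time: 14.85
tool_pos: [0.5906, -0.0676, 0.0379]
tool_rot: [-1.564, -0.002, -1.556]
contact_force: [0.5, 2.1, 0.3]
opening: 0.0457
```

```bash
python3 - <<'E'
from h import *
show('12')
a=cv2.imread('pics/side12.png')
cv2.imwrite('pics/z12.png',cv2.resize(a[220:335,230:345],None,fx=5,fy=5))
E
```

```text
15.0 [ 0.5908008  -0.06757104  0.0379625 ] [-1.56365712 -0.00263359 -1.55550551] [-0.51022806 -1.08856488 -0.72720942]
```

View pics/z12.png

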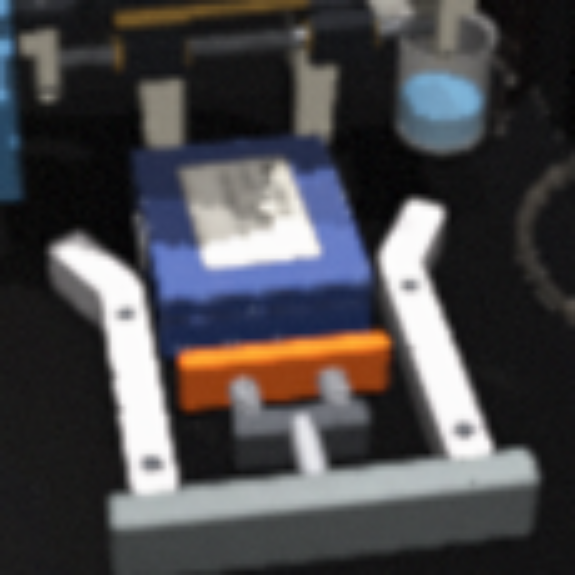

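>>> {"method": "send_rows", "body": {
  "motion": [
    [[0.003,0,0,0],[0.006,0,0,0],[0.009,0,0,0],[0.011,0,0,0],[0.013,0,0,0],[0.015,0,0,0],[0.017,0,0,0],[0.019,0,0,0]]
  ]
}}

```text
time: 15.8
tool_pos: [0.5911, -0.0867, 0.038]
tool_rot: [-1.564, -0.003, -1.556]
contact_force: [0.1, 1.6, -1.0]
opening: 0.0459
```

>>> {"method": "send_rows", "body": {
  "motion": [
    [[0.001,0,0,0],[0.002,0,0,0],[0.002,0,0,0]]
  ]
}}

```text
time: 16.1
tool_pos: [0.5911, -0.0889, 0.038]
tool_rot: [-1.564, -0.003, -1.555]
contact_force: [0.4, 0.2, 0.8]
opening: 0.0463
```

>>> {"method": "send_rows", "body": {
  "motion": [
    [[0.001,0,0,0],[0.002,0,0,0]]
  ]
}}

```text
time: 16.3
tool_pos: [0.5911, -0.0909, 0.038]
tool_rot: [-1.564, -0.003, -1.555]
contact_force: [-0.2, 0.8, -0.4]
opening: 0.0458
```

>>> {"method": "send_rows", "body": {
  "motion": [
    [[0.001,0,0,0],[0.002,0,0,0]]
  ]
}}

```text
time: 16.5
tool_pos: [0.5912, -0.0927, 0.038]
tool_rot: [-1.564, -0.002, -1.556]
contact_force: [0.4, 4.2, -0.4]
opening: 0.046
```

>>> {"method": "send_rows", "body": {
  "motion": [
    [[0.001,0,0,0]]
  ]
}}

```text
time: 16.6
tool_pos: [0.5912, -0.0933, 0.038]
tool_rot: [-1.564, -0.001, -1.556]
contact_force: [0.5, 5.6, 0.6]
opening: 0.0459
```

```bash
python3 - <<'E'
from h import *
show('13')
a=cv2.imread('pics/side13.png')
cv2.imwrite('pics/z13.png',cv2.resize(a[220:335,230:345],None,fx=5,fy=5))
E
```

```text
16.75 [ 0.59118332 -0.09333715  0.0380006 ] [-1.56374411 -0.0017503  -1.55564799] [ 0.50804949  4.65093982 -0.7386782 ]
```

View pics/z13.png

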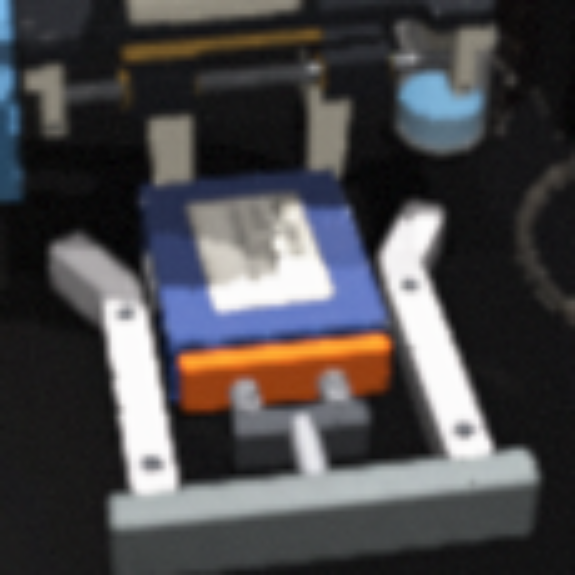

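>>> {"method": "send_rows", "body": {
  "motion": [
    [[0.0007,0,0,0],[0.0014,0,0,0]]
  ]
}}

```text
time: 16.95
tool_pos: [0.5912, -0.094, 0.038]
tool_rot: [-1.564, -0.001, -1.556]
contact_force: [0.5, 7.9, 0.9]
opening: 0.046
```

>>> {"method": "send_rows", "body": {
  "motion": [
    [[0,0,0,0],[0,0,0,0]]
  ]
}}

```text
time: 17.15
tool_pos: [0.5912, -0.0938, 0.038]
tool_rot: [-1.564, -0.001, -1.556]
contact_force: [0.0, 5.7, 0.4]
opening: 0.0459
```

>>> {"method": "send_rows", "body": {
  "motion": [
    [[0.001,0,0,0],[0.0018,0,0,0],[0.0018,0,0,0],[0.0018,0,0,0]]
  ]
}}

```text
time: 17.55
tool_pos: [0.5912, -0.0947, 0.038]
tool_rot: [-1.564, 0.001, -1.556]
contact_force: [0.5, 7.7, 0.6]
opening: 0.0458
```

>>> {"method": "send_rows", "body": {
  "motion": [
    [[0.0011,0,0,0],[0.0011,0,0,0],[0.0011,0,0,0],[0.0011,0,0,0]]
  ]
}}

```text
time: 17.95
tool_pos: [0.5912, -0.0947, 0.0381]
tool_rot: [-1.564, 0.002, -1.555]
contact_force: [0.6, 9.3, 1.4]
opening: 0.046
```

>>> {"method": "send_rows", "body": {
  "motion": [
    [[0.001,0,0,0],[0.001,0,0,0],[0.001,0,0,0],[0.001,0,0,0],[0.001,0,0,0],[0.001,0,0,0],[0.001,0,0,0],[0.001,0,0,0]]
  ]
}}

```text
time: 18.75
tool_pos: [0.5912, -0.0947, 0.0381]
tool_rot: [-1.564, 0.003, -1.555]
contact_force: [0.4, 8.7, 0.8]
opening: 0.0459
```

>>> {"method": "send_rows", "body": {
  "motion": [
    [[0.001,0,0,0],[0.001,0,0,0],[0.001,0,0,0],[0.001,0,0,0]]
  ]
}}

```text
time: 19.15
tool_pos: [0.5912, -0.0947, 0.0381]
tool_rot: [-1.564, 0.005, -1.555]
contact_force: [0.5, 8.4, 1.6]
opening: 0.046
```

Force has held at 8 to 9 N for over a second, so I release slowly.

>>> {"method": "send_rows", "body": {
  "motion": [
    [[0.0008,0,0,0],[0.0006,0,0,0],[0.0004,0,0,0],[0.0002,0,0,0],[0,0,0,0],[-0.0002,0,0,0],[-0.0004,0,0,0],[-0.0006,0,0,0]]
  ]
}}

```text
time: 19.95
tool_pos: [0.5912, -0.0941, 0.0381]
tool_rot: [-1.564, 0.005, -1.555]
contact_force: [-0.9, 4.7, -0.4]
opening: 0.0464
```

>>> {"method": "send_rows", "body": {
  "motion": [
    [[0,0,0,0],[-0.0002,0,0,0],[-0.0004,0,0,0],[-0.0006,0,0,0],[-0.0008,0,0,0],[-0.001,0,0,0],[-0.0012,0,0,0],[-0.0014,0,0,0]]
  ]
}}

```text
time: 20.75
tool_pos: [0.5912, -0.093, 0.0381]
tool_rot: [-1.564, 0.004, -1.555]
contact_force: [0.9, 1.9, -0.6]
opening: 0.0463
```

>>> {"method": "send_rows", "body": {
  "motion": [
    [[-0.0002,0,0,0],[-0.0004,0,0,0],[-0.0006,0,0,0],[-0.0008,0,0,0],[-0.001,0,0,0],[-0.0012,0,0,0],[-0.0014,0,0,0],[-0.0016,0,0,0]]
  ]
}}

```text
time: 21.55
tool_pos: [0.5912, -0.0914, 0.0381]
tool_rot: [-1.564, 0.004, -1.555]
contact_force: [-0.2, 0.4, 0.1]
opening: 0.0459
```

>>> {"method": "send_rows", "body": {
  "motion": [
    [[-0.0005,0,0,0],[-0.001,0,0,0],[-0.0015,0,0,0],[-0.002,0,0,0],[-0.003,0,0,0],[-0.005,0,0,0],[-0.008,0,0,0],[-0.012,0,0,0]]
  ]
}}

```text
time: 22.35
tool_pos: [0.591, -0.0792, 0.0381]
tool_rot: [-1.564, 0.004, -1.556]
contact_force: [0.2, 0.9, -0.7]
opening: 0.0458
```

```bash
python3 - <<'E'
from h import *
show('14')
a=cv2.imread('pics/side14.png')
cv2.imwrite('pics/z14.png',cv2.resize(a[220:335,230:345],None,fx=5,fy=5))
E
```

```text
22.5 [ 0.59098343 -0.0789999   0.03815869] [-1.56422897  0.00418016 -1.55477957] [ 0.6646901  -0.77012414 -0.01239997]
```

View pics/z14.png

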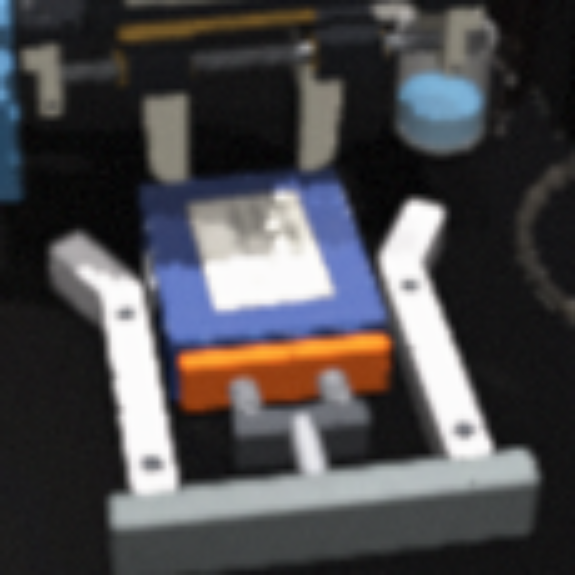

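View pics/m14.png

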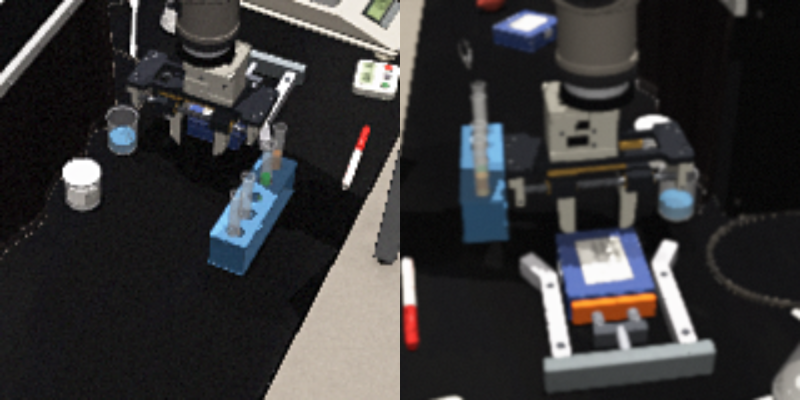

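The fingers are clear of the box and it sits against the plate. One last check of its centring and squareness before I hand in.

```bash
python3 - <<'E'
from h import *
s=load('pics/side14')
q=lambda x,y:(x/5+230-.4,y/5+220-.4)
fe(s,q(163,347),q(390,327))
P=toplane(s,[q(140,188),q(163,347),q(390,327),q(335,172)],.032)[:,:2];print(P.round(4),P.mean(0))
o0,o=load('pics/side0'),s
for n,c in(('jar',0),('beaker',0)):pass
E
```

```text
front edge mid [ 0.5847 -0.2053] len 0.0868 yaw deg -0.33 centre [ 0.585  -0.1563]
[[ 0.5432 -0.1075]
 [ 0.5413 -0.205 ]
 [ 0.6281 -0.2055]
 [ 0.6266 -0.1077]] [ 0.58479493 -0.15644413]
```

```bash
python3 -c "
from cell import hand_in
print(hand_in())"
```

```text
the job is handed in; nothing more can be done
None
```

I pushed the box round the rack end, down the lane and into the bay, pressed it on the plate, let go slowly and handed in at about 22.5 s. No verdict was reported.

- **Lane:** I pushed with two half-open fingers, first on the box's -x face on either side of the catch, then on its +y face. By the pictures the box kept nearly 30 mm from the beaker and jar and more from the rack. No sideways force above about 1.5 N showed at the wrist during any push. I did not measure the beaker and jar again at the end.
- **Pressing:** The plate was first felt with the tool at about y = -0.092 m. I held it for about 1.6 s with the wrist force reading 7.7 to 9.3 N. That reading includes part of the box's drag, so the plate itself saw roughly 7 to 9 N. I then let go slowly over about 3 s.
- **Last check:** The side picture shows the fingers clear of the box, which touches the orange plate. It lies about 2 mm off the bay's centre line and about 1° off square, with the box centre about 30 mm along bay y (limit 40 mm). The contact force after letting go could not be measured and is judged only from the picture.
- **Disagreements:** The box angle read from the top and bottom edges differed by 1 to 2° on the way. The measured box width came out up to 3 mm too large, and 2 to 4 mm too large in the later views.

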